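Set out the lot slate and present its sample bottle

ROBOT

A 6-joint arm with a two-finger parallel gripper is mounted at the origin on the work surface. World frame = base frame: x ahead of the robot, y to its left, z up, the work surface at z = 0. Lengths are in mm, angles in rad, forces in N, time in s.
With the tool pointing down it reaches from about 350 to 850 mm from the base axis. Payload 8.1 kg.
Tool frame: the origin (TCP) lies on the front face of the gripper's body, between the roots of the fingers; the fingertips stand 73 mm ahead of it and the grasp point (between the pads) lies 54 mm ahead of it; z points along the fingers, y is the line along which they close (so a half turn about z gives the same grasp; the last joint's range is limited). The gripper opens to 85 mm and grips with 20 to 120 N. Pads are 22 mm wide; open, the fingers measure 114 mm over their backs; the gripper's body (76 mm by 85 mm) begins 54 mm behind the grasp point. The pads swing forward as they close: fully open they stand 13 mm farther back than shut.
Start: joints at [-1.257, 0.13, 1.488, -0, 1.523, -0.085], TCP at [233.008, -552.913, 303.892] pointing down, gripper open.
Joint ranges: [-2.96, 2.96], [-0.89, 2.26], [0.02, 2.5], [-1.34, 4.48], [0, 2.73], [-2.66, 2.66]. Speed limits (rad/s): [2.39, 2.39, 2.79, 3.14, 3.14, 3.14].

INTERFACE

Orientations are given as a 3x3 rotation matrix whose columns are the frame's x, y, z axes.
In Python, from rig import r gives the robot as it stands. The module is installed in compiled form; this text tells all that it offers.
- The arm moves only by the tool play_rows, never from a script. Its argument "motion" is a list of rows, each a list of 7 numbers: the closure in counts, from 0 (fully open) to 255 (shut), then the shift along the world's x, y, z in m, then the turn, a rotation vector about the world's x, y, z in rad. A call has 1 to 8 rows; each row shifts and turns the commanded pose from where the row before left it; what a row does not reach is not made up. A row lasts 1/12 s, in which the tool goes at most 41.7 mm and 7.16 degrees, less where a joint would pass 70% of its speed; a pose out of reach is approached as far as the arm can. A call is refused whole if a number of a shift passes 0.0417 or a number of a turn 0.125, either way. A call with a gripper value outside its range is refused whole. The fingers move at their own pace and stop on an object; "squeeze" is the grip in N (left out, the last holds). Time passes only in rows, so rows that do not move let the fingers close. It gives the time, the measured TCP pose, the force, the opening and the grip force at its end, in the units of the state.
- r.state(): the state, without advancing time (a new reading comes with each control period).
- r.camera(name): name is "scene" or "top" or "wrist"; returns the picture (384x512x3 uint8, red, green, blue); there is no depth.
- r.camera_params(name): a dict with "fx", "fy", "cx", "cy" (pixels), "extrinsics" (4x4, takes a point from camera to world coordinates). Camera axes: x right, y up, looking along -z (the intrinsics and any distortion apply to the point x, -y, -z); pixel columns grow to the right and rows downward; lengths in mm; the calibration is good to about 2 mm. The wrist camera is an equidistant fisheye: a pixel r from the principal point sees the ray r / f radians off the axis. A picture is of the moment at which its call begins: read the wrist's pose just before it. camera_params takes no time and is no camera call; for the wrist camera it gives the pose at the moment of the call.
- r.close_job(): hands the job in; it is judged then, once.
Trained networks look in the newest picture that a camera, given by its name, has taken for a name from the list of things; names that differ only in an ending like _2 or _b are one class to them, and where a whole thing is asked for, a point or a joint stands for the part that bears it (a point fixed in the world has none). Each returns a list of dicts, best first, with "conf" (0 to 1); they miss things now and then, are a little off and sometimes report something else, mostly with a low value. They report only what shows in the picture. A call takes as long as a camera call. They do not tell look-alikes from the thing itself.
- r.silhouettes(camera, thing): "mask" (384x512 bool, what is visible of it) and "extent" ([left, top, width, height] in pixels, round what is visible of it).
The state is a dict: "t": time; "q": joint angles; "qd": joint speeds; "joint_efforts": joint torques, N m; "position": TCP position; "ee_rot": TCP orientation; "wrist_force": force on the tool from outside, world axes, zero at the start; "wrist_torque": the same for the moment, N m; "grip_width": finger opening in mm; "gripper_force": force on a finger pad.
Only numpy, scipy, OpenCV 4.12 (cv2) and the standard library are available. Lean on these libraries where they do the work, as an engineer would, in place of code of your own. Each camera call takes 0.05 s, during which the arm holds its last target. There are 200 camera calls.

TASK

Get the tasting bench ready for the red lot. First take the red-topped slate out of the storage rack and stand it gently on the slate stand, its foot on the board behind the front lip and leaning back against the brass rail, and let go of it. Then turn the carousel gently until the red-capped sample bottle is squarely at the brass pointer and finish while still holding the turntable firmly there, by any part of it except the red-capped bottle, so that I can pull that bottle out of its clip; leave everything else on the bench where it is.

Things in the scene. Friction and masses are not known exactly. Their poses are not given: they have to be found in the camera images.
- slate_red: Red lot's slate: 10 mm thick (x), 110 mm wide (y), 160 mm tall (z), about 0.2 kg; both faces alike, black with a red disc, top 18 mm of the frame red, the rest pale wood. Origin at the centre of its underside, z up along the slate. Starts upright in any one of the rack's slots, its x along the rack's x, top 172 mm above the bench.
- slate_red_top (a point): The middle of the red slate's top edge, 160 mm along z from its origin.
- slate_rack: Fixed oak storage rack, 178 mm (x) by 125 mm (y), may be turned; origin at the centre of its underside. Three slots along y at x = -60, 0, +60 mm, each 14 mm wide; slot floors 12 mm and slot walls (8 mm thick) 57 mm above the bench. Slates are lifted straight up out of it.
- slate_blue: Slate like the red one but with blue marks, upright in another slot of the rack; to be left there.
- slate_yellow: Slate like the red one but with yellow marks, upright in another slot of the rack; to be left there.
- slate_stand: Fixed stand, empty at the start, may be turned; origin at the centre of its underside, front is -x. Oak board 100 (x) by 170 mm (y), top 18 mm above the bench. Front lip 8 mm thick, 10 mm above the board, inner face at x = -25 mm. A slate whose foot's middle is at x = -20 to -5 mm leans back 8 to 19 degrees on the rail.
- stand_rail (a point): Middle of the stand's brass back rail: a 10 mm round bar along the stand's y, 110 mm long on two end posts, its axis at x = +17 mm of the stand and 100 mm above the bench.
- carousel_base: Fixed foot of the bottle carousel, a dark steel disc of 200 mm diameter; origin at the centre of its underside, on the vertical turning axis. A brass pointer, an upturned tab 24 mm wide and 52 mm high, stands just beyond the turntable's edge on its -x side and marks the front; the foot may be turned up to 30 degrees.
- pointer (a point): Brass ball on the tip of the pointer, 14 mm in diameter, 45 mm above the bench, at x = -158 mm of carousel_base.
- carousel: Turntable: oak disc, 260 mm diameter, top 34 mm above the bench, origin at its underside on the axis; turns endlessly both ways with slight friction (0.03 N m). Carries a clip plate, a central knob and six amber bottles (48 mm diameter, 29 mm caps up to 149 mm above the bench) 60 degrees apart on a 90 mm radius; caps red, white, blue, black, yellow, white. They stay clipped in.
- knob (a point): Centre of the black fluted knob on the turning axis: 44 mm diameter, from 170 to 206 mm above the bench, this point at 189 mm; fixed to the turntable, so turning it turns the carousel.
- red_bottle: The red-capped sample bottle in its clip on the turntable, origin at the centre of its underside, 34 mm above the bench and 90 mm from the turning axis; 48 mm diameter, 115 mm tall. At the start it is well away from the pointer (at least 50 degrees), on either side.
- front_place (a point): The place at the pointer: where the centre of the red bottle's underside has to come, 90 mm from the turning axis towards the pointer, 34 mm above the bench.
- bottle: Bystander: dark standing champagne bottle, 88 mm diameter, 290 mm tall; origin under its centre.
- flute: Bystander: tall tasting glass, 64 mm foot, 200 mm tall; origin under its centre.
- cap_bowl: Bystander: white bowl of crown caps, 92 mm diameter, 28 mm tall; origin under its centre.
- disgorging_key: Bystander: flat hand tool with a dark wooden handle and steel claw, 175 mm long along x, 18 mm thick; origin under its middle.
- chalk_tin: Bystander: green tin with a white lid, 102 by 62 mm, 39 mm tall; origin under its centre.
Things that resemble listed ones, but are neither listed nor needed, are in the scene too. Leave any blue or turquoise look-alike of the slate_stand alone.

How it is judged:
By the outcome, as a careful person would: the job done as asked, in the order asked, and still so for the second after the job is handed in, while the arm keeps its last pose, push and grip.
It also fails if it takes over 72 s, if anything falls off the work surface, if the arm or the gripper's body presses on something with over 40 N, if the wrist force passes 120 N, or if a joint passes its speed limit or range.

## Working session

There is one attempt and no reset: what is moved stays moved. The work goes in short steps, Python scripts to look and compute and a tool call to move; the robot and the scene stay as the last step left them, time stands still between calls to the robot, and variables do not carry over. Pictures are saved under pics/ and viewed, at most 10 in all, crops included, and the job is handed in when it is done.

Besides the shell and the picture viewer there is one more tool, called after "Emit:" in YAML: its name, and indented under it one key for each argument. play_rows: Moves the arm, as the interface text tells. Its arguments: {"type":"object","properties":{"motion":{"type":"array","items":{"type":"array","items":{"type":"number"}}},"squeeze":{"type":"number"}},"required":["motion"]}

```bash
mkdir -p pics; python3 - <<'E'
from rig import r
import cv2,numpy as np
for n in("scene","top"):
    im=r.camera(n); cv2.imwrite(f"pics/{n}0.png",cv2.cvtColor(im,cv2.COLOR_RGB2BGR))
    p=r.camera_params(n); print(n,p["fx"],p["fy"],p["cx"],p["cy"],np.round(p["extrinsics"],3).tolist(), [k for k in p])
s=r.state();print(s["t"],s["position"],np.round(s["ee_rot"],3).tolist())
E
```

```text
scene 426.0402307553677 426.0402307553677 254.47615487347133 192.81680592088023 [[-0.879, -0.282, 0.386, 1140.206], [0.478, -0.532, 0.699, 1151.208], [0.008, 0.799, 0.602, 1119.383], [0.0, 0.0, 0.0, 1.0]] ['fx', 'fy', 'cx', 'cy', 'extrinsics']
top 425.15835673538794 425.15835673538794 248.15230553223938 188.34168819882066 [[0.025, 0.98, -0.199, 173.626], [-1.0, 0.025, -0.004, -8.424], [0.001, 0.199, 0.98, 1791.183], [0.0, 0.0, 0.0, 1.0]] ['fx', 'fy', 'cx', 'cy', 'extrinsics']
0.1 [ 232.88244113 -552.55392099  302.93413104] [[0.922, 0.388, -0.001], [0.388, -0.922, 0.002], [0.0, -0.002, -1.0]]
```

View pics/scene0.png

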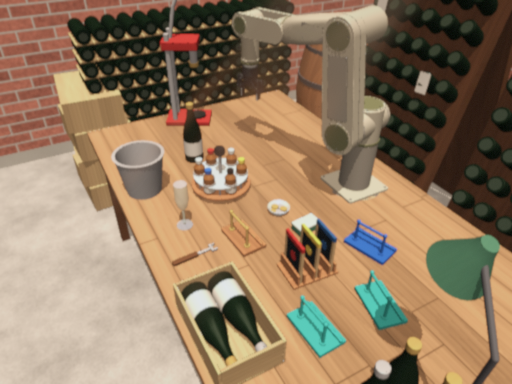

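View pics/top0.png

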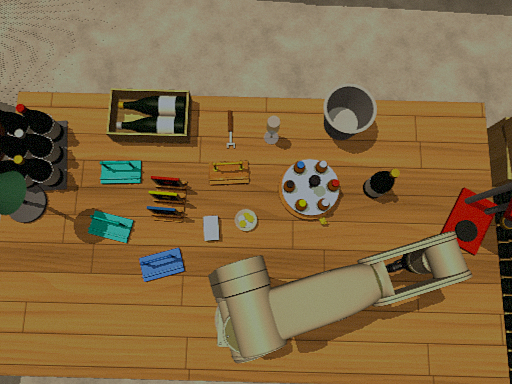

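The scene picture shows the oak stand at (243,233), with turquoise ones at (316,326) and (380,300) and a blue one at (370,243). The top picture shows the oak stand at (229,172), its look-alikes at (121,172), (111,227) and (162,264), the red slate at (168,181), and the carousel at (309,188). The oak stand is the one described (oak, brass rail). I'll confirm it in an enlarged crop.

```bash
cat > h.py <<'E'
from rig import r
import cv2,numpy as np
def ray(n,u,v,p=None):
    p=p or r.camera_params(n);E=p["extrinsics"]
    x,y=(u-p["cx"])/p["fx"],(v-p["cy"])/p["fy"]
    if n=="wrist":
        t=np.hypot(x,y);s=np.sin(t)/max(t,1e-9);d=np.array([x*s,-y*s,-np.cos(t)])
    else: d=np.array([x,-y,-1.])
    return E[:3,3],E[:3,:3]@d
def at(n,u,v,z,p=None):
    o,d=ray(n,u,v,p);return (o+d*(z-o[2])/d[2])[:2].round(1)
def proj(n,P,p=None):
    p=p or r.camera_params(n);E=p["extrinsics"]
    c=E[:3,:3].T@(np.array(P,float)-E[:3,3]);x,y,z=c[0],-c[1],-c[2]
    if n=="wrist":
        h=np.hypot(x,y);t=np.arctan2(h,z);a,b=x/h*t,y/h*t
    else:a,b=x/z,y/z
    return np.array([p["cx"]+p["fx"]*a,p["cy"]+p["fy"]*b])
E
python3 - <<'E'
from h import *
im=cv2.imread("pics/top0.png")[140:230,140:350]
cv2.imwrite("pics/top0c.png",cv2.resize(im,None,fx=3.8,fy=3.8,interpolation=cv2.INTER_CUBIC))
im=cv2.imread("pics/scene0.png")[135:285,180:350]
cv2.imwrite("pics/sc0c.png",cv2.resize(im,None,fx=4,fy=4,interpolation=cv2.INTER_CUBIC))
r.camera("top")
for t in("slate_red","slate_rack","slate_stand","carousel","knob","red_bottle","pointer","stand_rail","carousel_base"):
    for d in r.silhouettes("top",t)[:4]:
        c=np.argwhere(d["mask"]).mean(0)[::-1]
        cc=cv2.minAreaRect(np.argwhere(d["mask"])[:,::-1].astype(np.float32))
        print(t,round(d["conf"],2),d["extent"],c.round(1),np.round(cc[0],1),np.round(cc[1],1),round(cc[2],1))
E
```

```text
slate_red 0.55 [152.6, 177.2, 33.3, 8.5] [166.8 181.2] [167.5 181. ] [31.4  9. ] 3.6
slate_rack 0.69 [152.8, 178.9, 33.4, 45.2] [171.3 202.7] [169.1 200. ] [32.  43.7] 7.1
slate_stand 0.95 [206.2, 164.3, 44.7, 21.8] [228.7 172.5] [228.5 172.5] [23. 39.] 90.0
slate_stand 0.91 [88.4, 214.2, 46.6, 30.9] [110.5 226.2] [110.1 226.3] [42.7 25.2] 14.9
slate_stand 0.68 [139.4, 249.0, 45.4, 32.4] [161.4 264.1] [161.7 264.3] [25.7 42.9] 76.0
slate_stand 0.57 [99.0, 158.2, 44.9, 30.2] [121.2 172. ] [121. 172.] [24. 42.] 90.0
carousel 0.68 [275.0, 160.5, 62.4, 57.3] [309.  189.2] [309. 189.] [58. 60.] 90.0
knob 0.56 [279.2, 159.1, 59.9, 60.3] [309.3 189.1] [309. 189.] [60. 60.] 90.0
red_bottle 0.72 [323.9, 181.4, 17.8, 7.6] [333.  184.8] [333.3 184.8] [ 9.9 12. ] 45.0
pointer 0.76 [276.2, 159.4, 66.1, 69.5] [309.4 189.4] [309.  188.5] [61. 61.] 15.3
stand_rail 0.74 [90.2, 212.0, 41.2, 32.1] [110.6 226.3] [110.2 226.2] [42.7 24. ] 14.0
stand_rail 0.6 [98.7, 161.3, 40.1, 23.7] [121.2 172. ] [120.5 172. ] [24. 41.] 90.0
stand_rail 0.58 [209.1, 159.6, 40.8, 28.3] [228.9 172.4] [228.5 172.5] [23. 39.] 90.0
carousel_base 0.66 [277.2, 157.8, 62.1, 65.2] [309.1 189.7] [308.7 189.2] [61.6 60.2] 12.5
```

View pics/top0c.png

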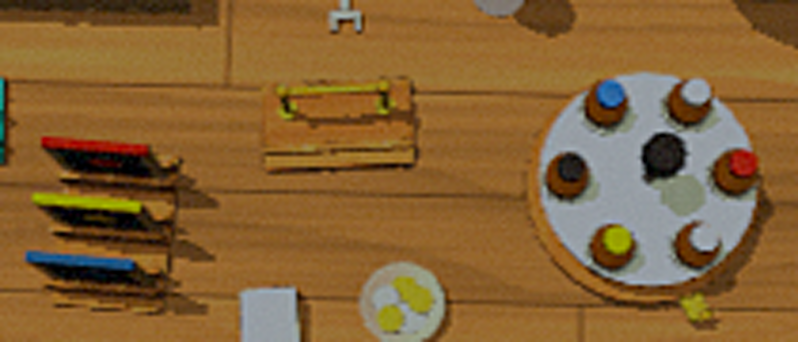

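View pics/sc0c.png

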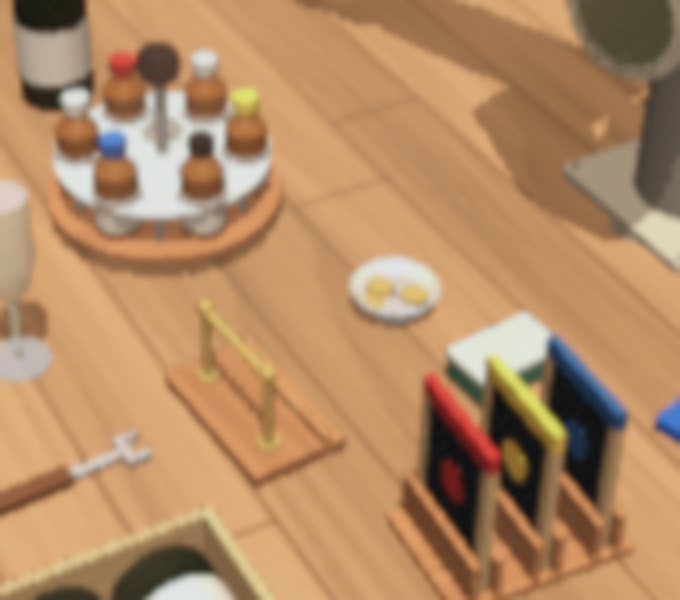

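The crops confirm the targets. The only oak stand with a brass rail is the one at top (229,172), with its lip towards the robot. The red slate is the outermost in the rack, the pointer is at crop (697,308), and the red cap is at crop (743,163).

```bash
python3 - <<'E'
from h import *
def c(u,v,z): return at("top",140+u/3.8,140+v/3.8,z)
a,b=c(43,143,172),c(147,150,172);print("red",a,b,(a+b)/2,"len",np.linalg.norm(a-b),"ang",np.degrees(np.arctan2(*(a-b))))
for n,u,v in(("y",33,200),("y",142,208),("b",25,258),("b",136,266)):print(n,c(u,v,172))
print("stand",[c(u,v,18).tolist() for u,v in((264,84),(412,82),(413,163),(268,171))])
print("rail",c(280,90,105),c(388,87,105))
k=c(664,155,206);print("knob",k,"disc",c(647,184,34))
p=c(695,307,45);rc=c(743,163,149);print("ptr",p,np.linalg.norm(p-k),"rc",rc,np.linalg.norm(rc-k))
f=lambda v:np.degrees(np.arctan2(v[1],v[0]));print(f(p-k),f(rc-k))
print("scene: red top ends",at("scene",180+430/4,135+380/4,172),at("scene",180+495/4,135+462/4,172),"knob",at("scene",180+158/4,135+65/4,189))
print("rail",at("scene",180+205/4,135+303/4,100),at("scene",180+270/4,135+373/4,100))
E
```

```text
red [535.1 377.5] [530.5 270.3] [532.8 323.9] len 107.29864864013898 ang 2.4570802142306722
y [475.3 383.5]
y [469.8 271.9]
b [415.4 387.3]
b [410.  274.5]
stand [[644.4, 168.6], [650.9, 0.8], [557.0, -2.6], [543.7, 159.7]]
rail [615.  142.4] [621.3  26.1]
knob [ 530.9 -255.2] disc [ 536.2 -262.9]
ptr [ 398.9 -312.9] 144.0600222129651 rc [ 537.3 -346.2] 91.22477733598477
-156.38884104674517 -85.97703087650117
scene: red top ends [534.2 281.3] [540.1 386.6] knob [ 535.4 -251. ]
rail [617.8  24. ] [609.7 139.9]
```

Emit:
play_rows:
  motion:
    - [125, 0.0125, 0.0366, 0.003, 0, 0, 0.047]
    - [125, 0.0125, 0.0366, 0.003, 0, 0, 0.047]
    - [125, 0.0125, 0.0366, 0.003, 0, 0, 0.047]
    - [125, 0.0125, 0.0366, 0.003, 0, 0, 0.047]
    - [125, 0.0125, 0.0366, 0.003, 0, 0, 0.047]
    - [125, 0.0125, 0.0366, 0.003, 0, 0, 0.047]
    - [125, 0.0125, 0.0366, 0.003, 0, 0, 0.047]
    - [125, 0.0125, 0.0366, 0.003, 0, 0, 0.047]
  squeeze: 40

```text
t: 1.27
position: [333.1, -258.4, 328.2]
ee_rot: [[0.713, 0.701, 0.001], [0.701, -0.713, -0.001], [0.0, 0.001, -1.0]]
wrist_force: [1.6, 0.2, 0.2]
grip_width: 43.6
gripper_force: 0.0
```

Emit:
play_rows:
  motion:
    - [125, 0.0125, 0.0366, 0.002, 0, 0, 0.047]
    - [125, 0.0125, 0.0366, 0.002, 0, 0, 0.047]
    - [125, 0.0125, 0.0366, 0.002, 0, 0, 0.047]
    - [125, 0.0125, 0.0366, 0.002, 0, 0, 0.047]
    - [125, 0.0125, 0.0366, 0.002, 0, 0, 0.047]
    - [125, 0.0125, 0.0366, 0.002, 0, 0, 0.047]
    - [125, 0.0125, 0.0366, 0.002, 0, 0, 0.047]
    - [125, 0.0125, 0.0366, 0.002, 0, 0, 0.047]

```text
t: 1.93
position: [433.2, 34.7, 344.4]
ee_rot: [[0.406, 0.914, 0.001], [0.914, -0.406, -0.0], [0.0, 0.001, -1.0]]
wrist_force: [0.7, -1.1, -0.4]
grip_width: 43.2
gripper_force: 0.0
```

Emit:
play_rows:
  motion:
    - [125, 0.0125, 0.0366, 0, 0, 0, 0.047]
    - [125, 0.0125, 0.0366, 0, 0, 0, 0.047]
    - [125, 0.0125, 0.0366, 0, 0, 0, 0.047]
    - [125, 0.0125, 0.0366, 0, 0, 0, 0.047]
    - [125, 0.0125, 0.0366, 0, 0, 0, 0.047]
    - [125, 0.0125, 0.0366, 0, 0, 0, 0.047]
    - [125, 0.0125, 0.0366, 0, 0, 0, 0.047]
    - [125, 0, 0, 0, 0, 0, 0]

```text
t: 2.6
position: [520.8, 294.4, 341.5]
ee_rot: [[0.084, 0.996, -0.003], [0.996, -0.084, 0.001], [0.001, -0.003, -1.0]]
wrist_force: [-0.1, 0.8, -0.1]
grip_width: 43.4
gripper_force: 0.0
```

```bash
python3 - <<'E'
from h import *
s=r.state();print(s["t"],s["position"],np.round(s["ee_rot"],3).tolist(),s["grip_width"],s["q"],s["wrist_force"])
p=r.camera_params("wrist");im=r.camera("wrist")
cv2.imwrite("pics/w1.png",cv2.cvtColor(im,cv2.COLOR_RGB2BGR))
print({k:np.round(v,3).tolist() for k,v in p.items()})
E
```

```text
2.6 [520.78972259 294.36141276 341.46119891] [[0.084, 0.996, -0.003], [0.996, -0.084, 0.001], [0.001, -0.003, -1.0]] 43.391254473796884 [0.42769467 0.11428717 1.43761246 0.00217865 1.59169164 0.511766  ] [-0.06233742  0.81507518 -0.10412967]
{'fx': 297.319, 'fy': 297.319, 'cx': 254.207, 'cy': 191.766, 'extrinsics': [[0.996, 0.079, 0.028, 528.542], [-0.084, 0.951, 0.298, 370.16], [-0.003, -0.299, 0.954, 411.335], [0.0, 0.0, 0.0, 1.0]]}
```

View pics/w1.png

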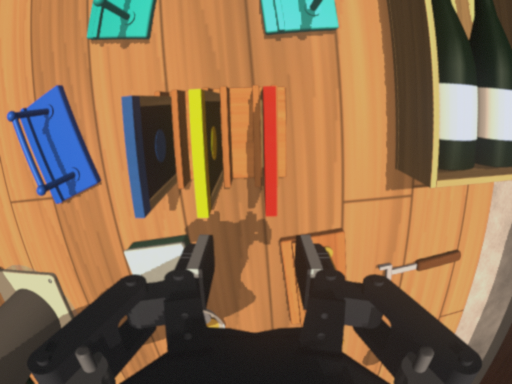

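The wrist view shows the red slate's top edge running from (270,87) to (271,215).

```bash
python3 - <<'E'
from h import *
im=cv2.imread("pics/w1.png").astype(int)
m=((im[...,2]>120)&(im[...,1]<70)&(im[...,0]<70)).astype(np.uint8)
m[:80]=0;m[225:]=0;m[:,:255]=0;m[:,:290]*=1;m[:,290:]=0
q=np.argwhere(m)[:,::-1];pts=[]
for v in(90,150,212):
    u=q[q[:,1]==v][:,0];a,b=at("wrist",u.min(),v,172),at("wrist",u.max()+1,v,172);print(v,u.min(),u.max(),a,b)
v0,v1=q[:,1].min(),q[:,1].max();print(at("wrist",270,v0,172),at("wrist",270,v1+1,172))
E
```

```text
90 262 274 [534.6 376. ] [544.9 375.2]
150 264 275 [532.2 327.3] [542.  326.5]
212 266 275 [529.7 273.2] [538.4 272.4]
[541.1 377.9] [533.  270.1]
```

Emit:
play_rows:
  motion:
    - [125, 0.005, 0.01, 0, 0, 0, 0.01]
    - [125, 0.005, 0.01, -0.01, 0, 0, 0.01]
    - [125, 0.0055, 0.0096, -0.03, 0, 0, 0.01]
    - [125, 0, 0, -0.03, 0, 0, 0]
    - [125, 0, 0, -0.025, 0, 0, 0]
    - [125, 0, 0, -0.015, 0, 0, 0]
    - [125, 0, 0, 0, 0, 0, 0]
    - [125, 0, 0, 0, 0, 0, 0]

```text
t: 3.32
position: [535.6, 317.5, 233.6]
ee_rot: [[0.062, 0.998, -0.002], [0.998, -0.062, -0.001], [-0.001, -0.001, -1.0]]
wrist_force: [0.6, 0.2, 0.6]
grip_width: 43.5
gripper_force: 0.0
```

```bash
python3 - <<'E'
from h import *
s=r.state();print(s["t"],s["position"],np.round(s["ee_rot"],3).tolist(),s["wrist_force"])
im=r.camera("wrist")
cv2.imwrite("pics/w2.png",cv2.cvtColor(im,cv2.COLOR_RGB2BGR))
im=cv2.imread("pics/w2.png").astype(int)
m=((im[...,2]>120)&(im[...,1]<70)&(im[...,0]<70))
q=np.argwhere(m)[:,::-1]
for v in range(60,300,30):
    u=q[(q[:,1]==v)&(q[:,0]>200)&(q[:,0]<330)][:,0]
    if len(u):print(v,u.min(),u.max(),at("wrist",u.min(),v,172),at("wrist",u.max()+1,v,172))
E
```

```text
3.3167 [535.5970334  317.46688871 233.56788215] [[0.062, 0.998, -0.002], [0.998, -0.062, -0.001], [-0.001, -0.001, -1.0]] [0.60247442 0.1579374  0.6316516 ]
150 245 264 [536.8 372.2] [545.8 371.6]
180 245 264 [535.8 358.1] [545.1 357.6]
210 245 264 [534.8 343.3] [544.3 342.7]
240 246 264 [534.1 327.2] [543.6 326.6]
270 246 263 [532.8 309.5] [542.2 308.9]
```

Emit:
play_rows:
  motion:
    - [125, 0.0025, 0.0065, 0, 0, 0, 0]
    - [125, 0, 0, -0.016, 0, 0, 0]
    - [125, 0, 0, -0.016, 0, 0, 0]
    - [125, 0, 0, 0, 0, 0, 0]
    - [255, 0, 0, 0, 0, 0, 0]
    - [255, 0, 0, 0, 0, 0, 0]
    - [255, 0, 0, 0, 0, 0, 0]
    - [255, 0, 0, 0, 0, 0, 0]
  squeeze: 40

```text
t: 4.03
position: [538.9, 325.5, 204.0]
ee_rot: [[0.061, 0.998, 0.001], [0.998, -0.061, 0.001], [0.001, 0.001, -1.0]]
wrist_force: [-3.7, -0.9, 6.7]
grip_width: 9.7
gripper_force: 42.7
```

Emit:
play_rows:
  motion:
    - [255, 0, 0, 0, 0, 0, 0]
    - [255, 0, 0, 0, 0, 0, 0]
    - [255, 0, 0, 0, 0, 0, 0]

```text
t: 4.28
position: [538.9, 325.5, 204.0]
ee_rot: [[0.061, 0.998, 0.002], [0.998, -0.061, 0.001], [0.001, 0.002, -1.0]]
wrist_force: [-3.4, -0.8, 5.9]
grip_width: 9.3
gripper_force: 42.6
```

Emit:
play_rows:
  motion:
    - [255, 0, 0, 0.008, 0, 0, 0]
    - [255, 0, 0, 0.016, 0, 0, 0]
    - [255, 0, 0, 0.024, 0, 0, 0]
    - [255, 0, 0, 0.024, 0, 0, 0]
    - [255, 0, 0, 0.024, 0, 0, 0]
    - [255, 0, 0, 0.018, 0, 0, 0]
    - [255, 0, 0, 0.01, 0, 0, 0]
    - [255, 0, 0, 0, 0, 0, 0]

```text
t: 4.95
position: [539.6, 325.4, 329.8]
ee_rot: [[0.061, 0.998, 0.005], [0.998, -0.061, 0.002], [0.003, 0.005, -1.0]]
wrist_force: [0.2, -0.5, -1.5]
grip_width: 9.1
gripper_force: 41.6
```

Emit:
play_rows:
  motion:
    - [255, 0.004, -0.012, 0.005, 0, 0, 0.02]
    - [255, 0.006, -0.025, 0, 0, 0, 0.02]
    - [255, 0.008, -0.03, 0, 0, 0, 0.02]
    - [255, 0.008, -0.03, 0, 0, 0, 0.02]
    - [255, 0.008, -0.03, 0, 0, 0, 0.02]
    - [255, 0.006, -0.02, 0, 0, 0, 0.02]
    - [255, 0, -0.008, 0, 0, 0, 0]
    - [255, 0, 0, 0, 0, 0, 0]

```text
t: 5.62
position: [578.4, 168.0, 329.3]
ee_rot: [[-0.056, 0.998, -0.002], [0.998, 0.056, -0.001], [-0.001, -0.002, -1.0]]
wrist_force: [-0.6, -0.2, -2.3]
grip_width: 9.6
gripper_force: 41.5
```

```bash
python3 - <<'E'
from h import *
s=r.state();print(s["t"],s["position"],np.round(s["ee_rot"],3).tolist(),s["wrist_force"],s["grip_width"])
im=r.camera("wrist")
cv2.imwrite("pics/w3.png",cv2.cvtColor(im,cv2.COLOR_RGB2BGR))
E
```

```text
5.6167 [578.37818933 167.98438562 329.30673048] [[-0.056, 0.998, -0.002], [0.998, 0.056, -0.001], [-0.001, -0.002, -1.0]] [-0.62809071 -0.2176111  -2.27195702] 9.569355234608372
```

View pics/w3.png

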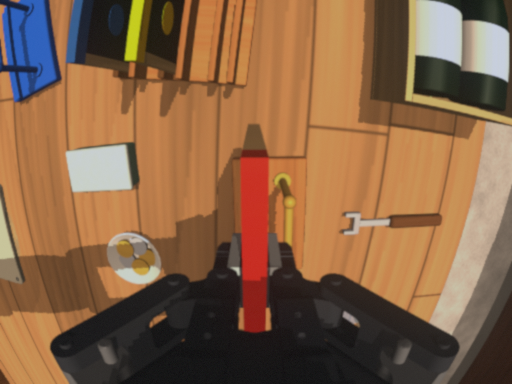

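The slate is held squarely. The brass rail shows from (289,203) to (288,240), its post foot is near (281,182), and the board's back corner is at (305,158).

```bash
python3 - <<'E'
from h import *
print("rail",at("wrist",289.5,206,100),at("wrist",289,238,100),"corner",at("wrist",305,158,18),"edge left",at("wrist",272,157,18))
S=np.array([599.5,82.]);y=np.radians(3.2);R=np.array([[np.cos(y),-np.sin(y)],[np.sin(y),np.cos(y)]])
for n,P,z in(("rail+",(17,55),100),("rail0",(17,10),100),("corner",(50,85),18)):
    w=S+R@np.array(P);print(n,w,proj("wrist",[*w,z]).round(1))
im=cv2.imread("pics/w3.png").astype(int)
for v in(210,220,230,238):
    row=im[v,275:305];print(v,[(275+i) for i,c in enumerate(row) if c[2]-c[0]>90 and c[1]>110 and c[2]>150])
im=cv2.imread("pics/w3.png")[140:260,220:340];cv2.imwrite("pics/w3c.png",cv2.resize(im,None,fx=5,fy=5,interpolation=cv2.INTER_CUBIC))
E
```

```text
rail [618.7 137.5] [621.9  99.2] corner [645.2 175.9] edge left [601.6 174.4]
rail+ [613.40331022 137.86320761] [284.7 205.4]
rail0 [615.91527794  92.93337323] [283.2 242.7]
corner [644.67721028 169.65854021] [304.2 162.6]
210 [276, 277, 278, 279, 280, 281, 282, 285, 286, 287, 288, 289, 290, 291, 292, 293, 294, 295, 296, 297, 298, 299, 300, 301, 302, 303, 304]
220 [276, 277, 278, 279, 280, 281, 282, 285, 286, 287, 288, 289, 290, 291, 292, 293, 295, 296, 297, 298, 299, 300, 301, 302, 303, 304]
230 [276, 277, 278, 279, 280, 281, 282, 285, 286, 287, 288, 289, 290, 291, 292, 293, 295, 296, 297, 298, 299, 300, 301, 302, 303, 304]
238 [278, 279, 280, 281, 282, 285, 286, 287, 288, 289, 290, 291, 292, 295, 296, 297, 298, 299, 300, 301, 302, 303, 304]
```

View pics/w3c.png

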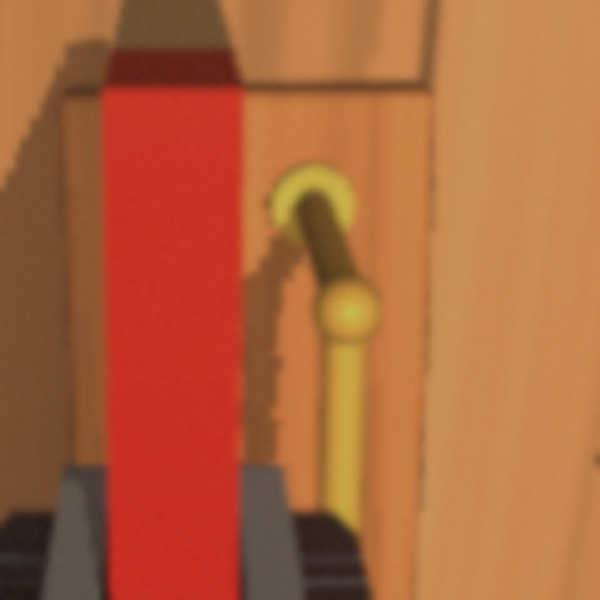

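```bash
python3 - <<'E'
from h import *
p=dict(r.camera_params("wrist"))
w=lambda u,v,z:at("wrist",220+u/5,140+v/5,z)
print("ball",w(349,312,100),"rail pts",w(346,400,100),w(343,520,100),"post",w(313,203,18),"corners",w(430,93,18),w(65,93,18),"right edge",w(418,590,18))
E
```

```text
ball [618.6 141.6] rail pts [619.9 121.1] [622.3  91.5] post [618.  143.3] corners [646.6 175.2] [550.9 169.4] right edge [660.3  26.7]
```

Emit:
play_rows:
  motion:
    - [255, 0.004, -0.008, 0.004, 0, 0, 0.007]
    - [255, 0.008, -0.015, 0.005, -0.0022, 0.032, 0.007]
    - [255, 0.01, -0.018, 0.002, -0.0022, 0.032, 0]
    - [255, 0.01, -0.018, 0, -0.0022, 0.032, 0]
    - [255, 0.01, -0.014, 0, -0.0022, 0.032, 0]
    - [255, 0.006, -0.0085, 0, -0.0022, 0.032, 0]
    - [255, 0, 0, 0, -0.0022, 0.032, 0]
    - [255, 0, 0, 0, 0, 0, 0]

```text
t: 6.33
position: [627.0, 88.8, 340.9]
ee_rot: [[-0.073, 0.978, -0.194], [0.997, 0.072, -0.013], [0.001, -0.194, -0.981]]
wrist_force: [0.4, -0.5, -2.3]
grip_width: 9.3
gripper_force: 41.7
```

Emit:
play_rows:
  motion:
    - [255, 0, 0, -0.015, 0, 0, 0]
    - [255, 0, 0, -0.025, 0, 0, 0]
    - [255, 0, 0, -0.025, 0, 0, 0]
    - [255, 0, 0, -0.02, 0, 0, 0]
    - [255, 0, 0, -0.015, 0, 0, 0]
    - [255, 0, 0, -0.006, 0, 0, 0]
    - [255, 0, 0, 0, 0, 0, 0]
    - [255, 0, 0, 0, 0, 0, 0]

```text
t: 7.0
position: [626.6, 89.2, 236.6]
ee_rot: [[-0.074, 0.979, -0.19], [0.997, 0.073, -0.013], [0.001, -0.19, -0.982]]
wrist_force: [-1.1, -0.8, -1.7]
grip_width: 9.6
gripper_force: 41.5
```

```bash
python3 - <<'E'
from h import *
s=r.state();print(s["t"],s["position"],np.round(s["ee_rot"],3).tolist(),s["wrist_force"],s["grip_width"])
u=-s["ee_rot"][:,2];F=s["position"]-192*u;print("foot",F,np.degrees(np.arctan2(u[0],u[2])))
im=r.camera("wrist");cv2.imwrite("pics/w4.png",cv2.cvtColor(im,cv2.COLOR_RGB2BGR))
im=r.camera("scene");cv2.imwrite("pics/s4.png",cv2.cvtColor(im,cv2.COLOR_RGB2BGR))
a=cv2.resize(cv2.imread("pics/s4.png")[150:270,190:310],(480,480),interpolation=cv2.INTER_CUBIC)
b=cv2.resize(cv2.imread("pics/w4.png")[120:280,190:320],(320,394),interpolation=cv2.INTER_CUBIC)
o=np.zeros((480,800,3),np.uint8);o[:,:480]=a;o[:394,480:]=b;cv2.imwrite("pics/c4.png",o)
E
```

```text
7.0 [626.58549186  89.17003586 236.60475025] [[-0.074, 0.979, -0.19], [0.997, 0.073, -0.013], [0.001, -0.19, -0.982]] [-1.0555929  -0.82496983 -1.71375093] 9.585732520702713
foot [590.11533829  86.62453534  48.11748722] 10.950765709033327
```

View pics/c4.png

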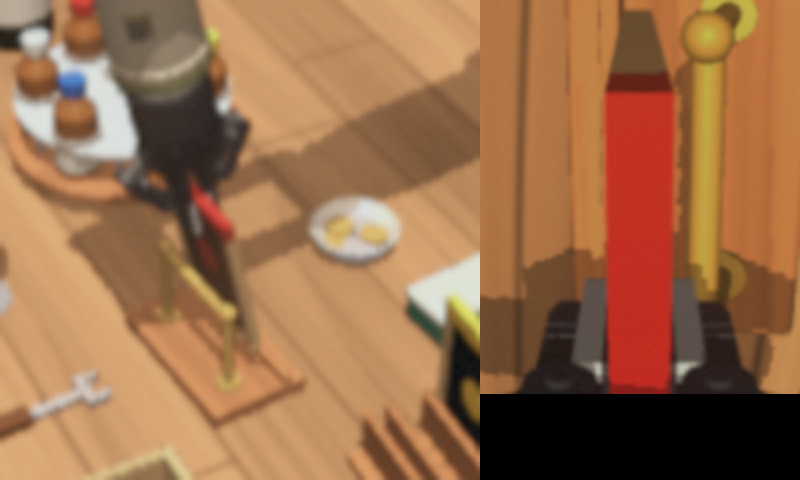

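The slate is tilted in front of the rail, above the board and clear of the rail. The rail's end ball is at about wrist (282,134).

```bash
python3 - <<'E'
from h import *
w=lambda u,v,z:at("wrist",190+(u-480)*130/320,120+v*160/394,z)
print("rail",w(707,35,100),w(708,160,100),w(706,280,100),"slate foot corner ctr",w(640,15,48),"lip edges at",w(572,150,28),w(592,150,28),w(520,150,18))
E
```

```text
rail [617.9 141.5] [621.7 104.9] [625.2  66.2] slate foot corner ctr [588.8 140.3] lip edges at [561.   80.9] [569.4  81.9] [534.9  74.9]
```

Emit:
play_rows:
  motion:
    - [255, 0, 0, -0.008, 0, 0, 0]
    - [255, 0, 0, -0.008, 0, 0, 0]
    - [255, 0, 0, -0.004, 0, 0, 0]
    - [255, 0, 0, -0.003, 0, 0, 0]
    - [255, 0, 0, 0, 0, 0, 0]

```text
t: 7.52
position: [625.9, 88.4, 211.5]
ee_rot: [[-0.073, 0.979, -0.193], [0.997, 0.072, -0.013], [0.001, -0.193, -0.981]]
wrist_force: [-0.6, -0.4, -2.7]
grip_width: 9.8
gripper_force: 41.7
```

Emit:
play_rows:
  motion:
    - [255, 0.003, 0, 0, 0, 0, 0.01]
    - [255, 0, 0, -0.001, 0, 0, 0]
    - [255, 0, 0, -0.001, 0, 0, 0]
    - [255, 0, 0, -0.001, 0, 0, 0]
    - [255, 0, 0, 0, 0, 0, 0]

```text
t: 7.93
position: [629.5, 88.5, 209.8]
ee_rot: [[-0.083, 0.978, -0.191], [0.997, 0.081, -0.015], [0.001, -0.191, -0.982]]
wrist_force: [-0.7, 0.2, -1.8]
grip_width: 9.6
gripper_force: 41.6
```

Emit:
play_rows:
  motion:
    - [255, 0, 0, -0.001, 0, 0, 0]
    - [255, 0, 0, 0, 0, 0, 0]
    - [255, 0, 0, 0, 0, 0, 0]

```text
t: 8.18
position: [629.5, 88.5, 208.8]
ee_rot: [[-0.083, 0.978, -0.191], [0.997, 0.081, -0.015], [0.001, -0.191, -0.982]]
wrist_force: [-0.4, 0.1, -1.9]
grip_width: 9.3
gripper_force: 41.6
```

Emit:
play_rows:
  motion:
    - [255, 0, 0, -0.001, 0, 0, 0]
    - [255, 0, 0, 0, 0, 0, 0]
    - [255, 0, 0, 0, 0, 0, 0]

```text
t: 8.43
position: [629.5, 88.5, 207.8]
ee_rot: [[-0.083, 0.978, -0.191], [0.997, 0.081, -0.015], [0.001, -0.191, -0.982]]
wrist_force: [0.6, -0.1, -3.0]
grip_width: 9.4
gripper_force: 41.6
```

Emit:
play_rows:
  motion:
    - [255, 0, 0, -0.001, 0, 0, 0]
    - [255, 0, 0, 0, 0, 0, 0]
    - [255, 0, 0, 0, 0, 0, 0]

```text
t: 8.68
position: [629.7, 88.5, 207.2]
ee_rot: [[-0.083, 0.978, -0.19], [0.997, 0.081, -0.015], [0.001, -0.191, -0.982]]
wrist_force: [0.7, -0.3, 0.1]
grip_width: 9.3
gripper_force: 42.1
```

Emit:
play_rows:
  motion:
    - [255, 0, 0, -0.001, 0, 0, 0]
    - [255, 0, 0, 0, 0, 0, 0]
    - [255, 0, 0, 0, 0, 0, 0]

```text
t: 8.93
position: [629.8, 88.5, 207.2]
ee_rot: [[-0.083, 0.978, -0.19], [0.997, 0.081, -0.015], [0.001, -0.19, -0.982]]
wrist_force: [-2.0, -0.2, 6.1]
grip_width: 9.6
gripper_force: 42.7
```

Emit:
play_rows:
  motion:
    - [255, 0.0016, 0.0001, 0, -0.0007, 0.0087, 0]
    - [255, 0.0016, 0.0001, -0.0003, -0.0007, 0.0087, 0]
    - [255, 0, 0, 0, 0, 0, 0]
    - [255, 0, 0, 0, 0, 0, 0]

```text
t: 9.27
position: [633.0, 88.7, 206.5]
ee_rot: [[-0.083, 0.975, -0.208], [0.997, 0.081, -0.016], [0.001, -0.209, -0.978]]
wrist_force: [-2.1, -0.3, 7.8]
grip_width: 9.4
gripper_force: 42.9
```

Emit:
play_rows:
  motion:
    - [255, 0.0016, 0.0001, -0.0003, -0.0007, 0.0087, 0]
    - [255, 0, 0, 0, 0, 0, 0]
    - [255, 0, 0, 0, 0, 0, 0]

```text
t: 9.52
position: [634.2, 88.8, 206.1]
ee_rot: [[-0.082, 0.973, -0.218], [0.997, 0.081, -0.017], [0.001, -0.218, -0.976]]
wrist_force: [-3.6, -0.4, 8.6]
grip_width: 9.6
gripper_force: 43.0
```

Emit:
play_rows:
  motion:
    - [255, 0.0016, 0.0001, -0.0003, -0.0007, 0.0087, 0]
    - [255, 0, 0, 0, 0, 0, 0]
    - [255, 0, 0, 0, 0, 0, 0]

```text
t: 9.77
position: [635.3, 88.9, 205.7]
ee_rot: [[-0.082, 0.97, -0.227], [0.997, 0.081, -0.018], [0.001, -0.228, -0.974]]
wrist_force: [-7.1, -0.7, 9.4]
grip_width: 9.5
gripper_force: 43.0
```

```bash
python3 - <<'E'
from h import *
s=r.state();u=-s["ee_rot"][:,2];print("foot",s["position"]-192*u,np.degrees(np.arcsin(np.hypot(u[0],u[1]))))
im=r.camera("wrist");cv2.imwrite("pics/w5.png",cv2.cvtColor(im,cv2.COLOR_RGB2BGR))
im=r.camera("scene");cv2.imwrite("pics/s5.png",cv2.cvtColor(im,cv2.COLOR_RGB2BGR))
a=cv2.resize(cv2.imread("pics/s5.png")[170:270,200:300],(480,480),interpolation=cv2.INTER_CUBIC)
b=cv2.resize(cv2.imread("pics/w5.png")[80:280,190:320],(312,480),interpolation=cv2.INTER_CUBIC)
cv2.imwrite("pics/c5.png",np.hstack([a,b]))
E
```

```text
foot [591.66741286  85.47387446  18.75236726] 13.187839648924388
```

View pics/c5.png

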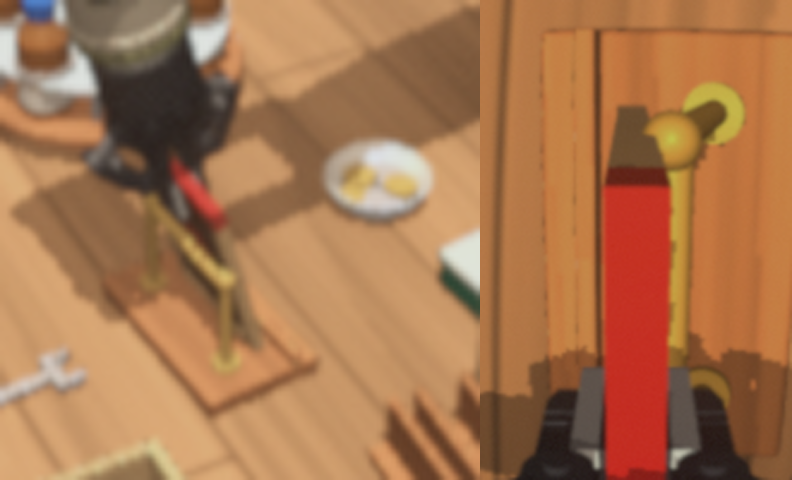

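The slate's foot is behind the lip, whose inner edge is at crop x≈600, and its back touches the rail. I'll release it now.

Emit:
play_rows:
  motion:
    - [225, 0, 0, 0, 0, 0, 0]
    - [210, 0, 0, 0, 0, 0, 0]
    - [190, 0, 0, 0, 0, 0, 0]
    - [160, 0, 0, 0, 0, 0, 0]
    - [125, 0, 0, 0, 0, 0, 0]
    - [125, 0, 0, 0, 0, 0, 0]
    - [125, 0, 0, 0, 0, 0, 0]

```text
t: 10.45
position: [635.9, 88.9, 204.8]
ee_rot: [[-0.083, 0.971, -0.225], [0.997, 0.081, -0.018], [0.001, -0.226, -0.974]]
wrist_force: [0.6, -0.9, 0.1]
grip_width: 43.6
gripper_force: 0.0
```

Emit:
play_rows:
  motion:
    - [125, 0.0023, 0.0002, 0.01, 0, 0, 0]
    - [125, 0.0046, 0.0004, 0.02, 0, 0, 0]
    - [125, 0.0046, 0.0004, 0.02, 0, 0, 0]
    - [125, 0.0046, 0.0004, 0.02, 0, 0, 0]
    - [125, 0.0046, 0.0004, 0.02, 0, 0, 0]
    - [125, 0.0046, 0.0004, 0.03, 0, 0, 0]
    - [125, 0, 0, 0.02, 0, 0, 0]
    - [125, 0, 0, 0, 0, 0, 0]

```text
t: 11.12
position: [662.8, 91.2, 352.4]
ee_rot: [[-0.083, 0.973, -0.215], [0.997, 0.081, -0.017], [0.001, -0.216, -0.976]]
wrist_force: [0.7, -0.5, 2.2]
grip_width: 43.5
gripper_force: 0.0
```

```bash
python3 - <<'E'
from h import *
s=r.state();print(s["t"],s["position"],s["q"])
im=r.camera("scene");cv2.imwrite("pics/s6.png",cv2.cvtColor(im,cv2.COLOR_RGB2BGR))
im=r.camera("top");cv2.imwrite("pics/t6.png",cv2.cvtColor(im,cv2.COLOR_RGB2BGR))
a=cv2.resize(cv2.imread("pics/s6.png")[150:270,200:300],(400,480),interpolation=cv2.INTER_CUBIC)
b=cv2.resize(cv2.imread("pics/t6.png")[130:230,190:270],(384,480),interpolation=cv2.INTER_CUBIC)
cv2.imwrite("pics/c6.png",np.hstack([a,b]))
E
```

```text
11.1167 [662.76310476  91.1871726  352.36622361] [ 0.0618617   0.48933772  0.98178126 -0.00418148  1.88828477 -0.02200805]
```

View pics/c6.png

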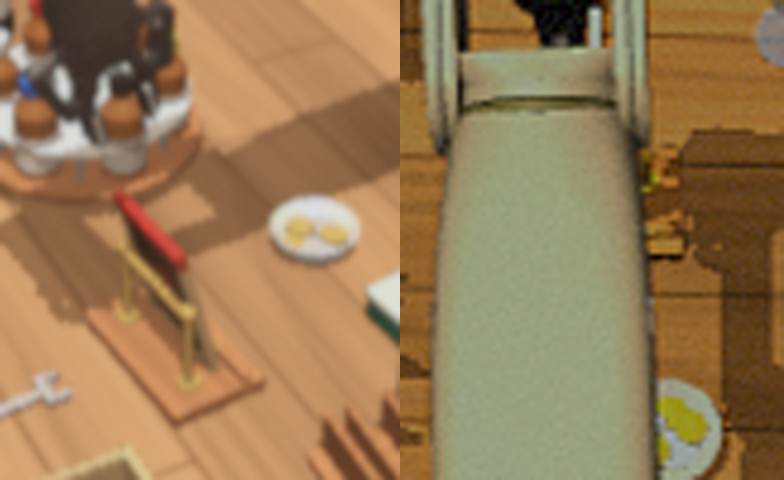

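The slate is standing on the stand, leaning on the rail. Next is the carousel.

Emit:
play_rows:
  motion:
    - [60, -0.008, -0.02, 0.008, 0.0015, -0.02, 0]
    - [0, -0.0125, -0.0365, 0.005, 0.0015, -0.02, 0]
    - [0, -0.0125, -0.0365, 0.005, 0.0015, -0.02, 0]
    - [0, -0.0125, -0.0365, 0.005, 0.0015, -0.02, 0]
    - [0, -0.0125, -0.0365, 0.005, 0.0015, -0.02, 0]
    - [0, -0.0125, -0.0365, 0, 0.0015, -0.02, 0]
    - [0, -0.0125, -0.0365, 0, 0.0015, -0.02, 0]
    - [0, -0.0125, -0.0365, 0, 0.0015, -0.02, 0]

```text
t: 11.88
position: [564.3, -185.8, 371.7]
ee_rot: [[-0.083, 0.994, -0.068], [0.997, 0.083, -0.005], [0.0, -0.068, -0.998]]
wrist_force: [1.2, 0.5, -0.2]
grip_width: 85.2
gripper_force: 0.0
```

Emit:
play_rows:
  motion:
    - [0, -0.0125, -0.0365, 0, 0.0015, -0.02, 0]
    - [0, -0.0125, -0.0365, 0, 0.0015, -0.02, 0]
    - [0, -0.0125, -0.0365, 0, 0.0015, -0.02, 0]
    - [0, -0.006, -0.015, 0, 0, -0.01, 0]
    - [0, 0, 0, 0, 0, 0, 0]
    - [0, 0, 0, 0, 0, 0, 0]

```text
t: 12.38
position: [521.2, -309.6, 371.6]
ee_rot: [[-0.08, 0.997, 0.001], [0.997, 0.08, 0.0], [0.0, 0.001, -1.0]]
wrist_force: [0.1, -0.2, 0.0]
grip_width: 85.3
gripper_force: 0.0
```

```bash
python3 - <<'E'
from h import *
s=r.state();print(s["t"],s["position"],np.round(s["ee_rot"],3).tolist(),s["q"],s["grip_width"])
im=cv2.cvtColor(r.camera("wrist"),cv2.COLOR_RGB2BGR);cv2.imwrite("pics/w7.png",im)
cv2.imwrite("pics/t7.png",cv2.cvtColor(r.camera("top"),cv2.COLOR_RGB2BGR))
for P in((533,-254,206),(537,-346,149),(399,-313,45)):print(proj("wrist",P).round())
for t in("knob","carousel","red_bottle","pointer","carousel_base"):
    for d in r.silhouettes("wrist",t)[:2]:print(t,round(d["conf"],2),d["extent"])
hsv=cv2.cvtColor(im,cv2.COLOR_BGR2HSV)
def blobs(n,lo,hi,z):
    m=cv2.inRange(hsv,lo,hi);k,l,st,c=cv2.connectedComponentsWithStats(m)
    for i in range(1,k):
        if st[i,4]>25:print(n,st[i].tolist(),c[i].round(1),at("wrist",*c[i],z))
blobs("red",(0,180,90),(6,255,255),149);blobs("brass",(22,130,110),(32,255,255),45)
blobs("blue",(100,120,90),(125,255,255),149);blobs("yel",(24,200,150),(32,255,255),149);blobs("wht",(0,0,190),(179,40,255),149)
E
```

```text
12.3833 [ 521.21694175 -309.55149195  371.55867824] [[-0.08, 0.997, 0.001], [0.997, 0.08, 0.0], [0.0, 0.001, -1.0]] [-6.20936387e-01  1.28410608e-01  1.36817997e+00  9.39190205e-04
  1.64394295e+00 -7.01284926e-01] 85.31869056031863
[272. 130.]
[264. 212.]
[165. 155.]
knob 0.81 [175.2, 22.6, 186.7, 200.8]
carousel 0.89 [172.9, 22.0, 193.2, 203.8]
red_bottle 0.77 [249.3, 175.4, 38.9, 48.2]
pointer 0.94 [159.2, 25.5, 204.5, 197.5]
carousel_base 0.67 [158.7, 25.4, 205.8, 197.2]
red [256, 200, 26, 23, 481] [268.9 211. ] [ 543.2 -344.4]
brass [181, 65, 30, 29, 676] [195.6  78.9] [ 438.4 -207.5]
brass [166, 145, 16, 18, 190] [173.9 153.6] [ 413.3 -311.2]
blue [339, 73, 26, 27, 539] [351.1  86.4] [ 613.4 -205.9]
wht [496, 0, 16, 39, 530] [504.2  17. ] [826.4 -62.8]
wht [175, 28, 187, 182, 13880] [267.2 114.6] [ 531.9 -244.5]
wht [183, 155, 25, 25, 506] [195.1 167.3] [ 463.3 -303.3]
wht [334, 161, 24, 25, 473] [345.2 172.7] [ 619.4 -295.6]
wht [459, 197, 53, 36, 326] [487.1 209.1] [ 842.4 -322.7]
wht [427, 236, 26, 48, 201] [437.9 262.2] [ 779.6 -402.7]
wht [471, 299, 36, 27, 50] [486.5 315.4] [ 951.4 -517.3]
```

```bash
python3 - <<'E'
from h import *
im=cv2.imread("pics/w7.png");hsv=cv2.cvtColor(im,cv2.COLOR_BGR2HSV)
c=np.array([538.4,-254.6])
for a in(20,22,24,26):
    d=-np.array([np.cos(np.radians(a)),np.sin(np.radians(a))]);print(a,[proj("wrist",[*(c+R*d),z]).round(1).tolist() for R,z in((158,45),(140,52),(140,10))])
print("H/10 S rows 138-170, cols 152-188")
for v in range(138,170):print(v," ".join(f"{hsv[v,u,0]:2d}" if hsv[v,u,1]>110 else ".." for u in range(150,190)))
E
```

```text
20 [[158.0, 150.8], [168.2, 148.0], [175.9, 143.4]]
22 [[159.3, 154.5], [169.3, 151.3], [176.9, 146.5]]
24 [[160.7, 158.2], [170.6, 154.6], [178.0, 149.5]]
26 [[162.2, 161.7], [172.0, 157.9], [179.3, 152.5]]
H/10 S rows 138-170, cols 152-188
138 14 14 13 13 13 13 13 13 14 14 14 15 15 15 15 15 15 14 14 13 14 13 13 13 13 13 .. .. .. .. .. .. .. .. .. .. .. .. .. ..
139 13 13 13 13 13 13 13 13 14 14 14 15 15 15 15 15 15 14 14 13 13 13 13 13 13 13 .. .. .. .. .. .. .. .. .. .. .. .. .. ..
140 13 13 13 13 13 13 14 13 13 14 15 15 15 15 15 15 15 14 14 13 13 13 13 13 13 13 .. .. .. .. .. .. .. .. .. .. .. .. .. ..
141 13 13 13 13 13 13 13 13 13 14 15 15 15 15 15 15 14 14 14 13 13 13 13 13 13 13 12 .. .. .. .. .. .. .. .. .. .. .. .. ..
142 13 13 13 13 13 13 13 13 13 14 14 15 15 15 15 15 14 14 14 13 14 13 13 13 13 13 13 .. .. .. .. .. .. .. .. .. .. .. .. ..
143 13 13 13 13 13 13 13 13 13 14 14 15 15 15 15 15 15 14 14 13 13 13 13 13 13 14 15 .. .. .. .. .. .. .. .. .. .. .. .. ..
144 14 14 13 13 13 13 13 13 13 14 14 15 15 15 15 15 14 14 14 13 13 13 14 14 15 17 19 20 .. .. .. .. .. .. .. .. ..
[... 2409 characters left out ...]
18 19 20 20 18 16 15 15 15 15 14 14 13 14 13 13 13 13 12 .. .. .. .. .. .. .. ..
165 13 13 14 13 13 13 13 14 14 14 15 15 16 18 20 21 21 20 16 15 14 13 13 13 13 14 13 13 13 13 13 .. .. .. .. .. .. .. .. ..
166 13 13 13 13 14 13 13 13 13 14 14 14 15 17 20 22 22 19 15 14 13 13 13 13 13 13 14 13 13 13 13 .. .. .. .. .. .. .. .. ..
167 13 13 14 13 14 14 13 13 14 13 14 14 15 16 19 21 20 18 14 13 13 13 13 13 13 13 14 13 13 13 13 .. .. .. .. .. .. .. .. ..
168 13 13 13 14 13 13 14 13 14 14 13 14 14 15 16 17 16 15 14 14 13 13 13 13 13 13 13 14 13 13 13 .. .. .. .. .. .. .. .. ..
169 13 14 13 14 13 13 13 13 13 13 13 14 14 15 15 15 15 14 14 13 13 13 13 14 13 14 13 13 14 13 13 13 .. .. .. .. .. .. .. ..
```

Emit:
play_rows:
  motion:
    - [0, 0.005, 0.015, 0, 0, 0, 0]
    - [0, 0.007, 0.025, 0, 0, 0, 0]
    - [0, 0.005, 0.015, -0.01, 0, 0, 0]
    - [0, 0, 0, -0.02, 0, 0, 0]
    - [0, 0, 0, -0.03, 0, 0, 0]
    - [0, 0, 0, -0.03, 0, 0, 0]
    - [0, 0, 0, -0.02, 0, 0, 0]
    - [0, 0, 0, -0.01, 0, 0, 0]

```text
t: 13.4
position: [538.1, -252.4, 249.1]
ee_rot: [[-0.084, 0.996, -0.001], [0.996, 0.084, 0.001], [0.001, -0.001, -1.0]]
wrist_force: [-0.7, 0.5, -0.4]
grip_width: 85.4
gripper_force: 0.0
```

Emit:
play_rows:
  motion:
    - [0, 0, 0, -0.0085, 0, 0, 0]
    - [0, 0, 0, 0, 0, 0, 0]
    - [60, 0, 0, 0, 0, 0, 0]
    - [80, 0, 0, 0, 0, 0, 0]
    - [100, 0, 0, 0, 0, 0, 0]
    - [110, 0, 0, 0, 0, 0, 0]
    - [120, 0, 0, 0, 0, 0, 0]
    - [120, 0, 0, 0, 0, 0, 0]
  squeeze: 30

```text
t: 14.07
position: [537.0, -254.9, 246.4]
ee_rot: [[-0.082, 0.997, -0.001], [0.997, 0.082, -0.003], [-0.003, -0.002, -1.0]]
wrist_force: [-19.0, 0.9, 13.6]
grip_width: 45.4
gripper_force: 9.6
```

Emit:
play_rows:
  motion:
    - [120, -0.0015, 0, 0.003, 0, 0, 0]
    - [120, 0, 0, 0, 0, 0, 0]
    - [120, 0, 0, 0, 0, 0, 0]

```text
t: 14.32
position: [536.6, -254.5, 248.4]
ee_rot: [[-0.082, 0.997, 0.001], [0.997, 0.082, -0.002], [-0.002, 0.001, -1.0]]
wrist_force: [-9.0, -1.1, 4.2]
grip_width: 45.6
gripper_force: 4.5
```

Emit:
play_rows:
  motion:
    - [255, 0, 0, 0, 0, 0, 0]
    - [255, 0, 0, 0, 0, 0, 0]
    - [255, 0, 0, 0, 0, 0, 0]

```text
t: 14.57
position: [536.0, -254.6, 248.7]
ee_rot: [[-0.082, 0.997, -0.0], [0.997, 0.082, -0.002], [-0.002, -0.001, -1.0]]
wrist_force: [-13.2, 1.5, 7.2]
grip_width: 43.0
gripper_force: 30.9
```

Emit:
play_rows:
  motion:
    - [255, -0.0012, 0, 0.001, 0, 0, 0]
    - [255, 0, 0, 0, 0, 0, 0]
    - [255, 0, 0, 0, 0, 0, 0]
  squeeze: 70

```text
t: 14.82
position: [535.8, -254.6, 249.0]
ee_rot: [[-0.082, 0.997, 0.002], [0.997, 0.082, -0.003], [-0.003, 0.002, -1.0]]
wrist_force: [-6.0, -2.4, 1.6]
grip_width: 42.2
gripper_force: 73.1
```

Emit:
play_rows:
  motion:
    - [255, -0.0003, 0, 0, 0, 0, -0.015]
    - [255, -0.0003, 0, 0, 0, 0, -0.025]
    - [255, 0, 0, 0, 0, 0, -0.035]
    - [255, 0, 0, 0, 0, 0, -0.04]
    - [255, 0, 0, 0, 0, 0, -0.04]
    - [255, 0, 0, 0, 0, 0, -0.04]
    - [255, 0, 0, 0, 0, 0, -0.04]
    - [255, 0, 0, 0, 0, 0, -0.04]

```text
t: 15.48
position: [535.9, -254.5, 249.0]
ee_rot: [[0.194, 0.981, 0.003], [0.981, -0.194, -0.003], [-0.003, 0.004, -1.0]]
wrist_force: [-2.0, -4.9, 0.5]
grip_width: 42.0
gripper_force: 73.0
```

Emit:
play_rows:
  motion:
    - [255, 0, 0, 0, 0, 0, -0.04]
    - [255, 0, 0, 0, 0, 0, -0.04]
    - [255, 0, 0, 0, 0, 0, -0.04]
    - [255, 0, 0, 0, 0, 0, -0.04]
    - [255, 0, 0, 0, 0, 0, -0.04]
    - [255, 0, 0, 0, 0, 0, -0.04]
    - [255, 0, 0, 0, 0, 0, -0.04]
    - [255, 0, 0, 0, 0, 0, -0.04]

```text
t: 16.15
position: [536.1, -254.5, 249.0]
ee_rot: [[0.493, 0.87, 0.003], [0.87, -0.493, -0.004], [-0.002, 0.004, -1.0]]
wrist_force: [0.2, -4.9, -0.1]
grip_width: 41.8
gripper_force: 73.0
```

Emit:
play_rows:
  motion:
    - [255, 0, 0, 0, 0, 0, -0.04]
    - [255, 0, 0, 0, 0, 0, -0.04]
    - [255, 0, 0, 0, 0, 0, -0.04]
    - [255, 0, 0, 0, 0, 0, -0.04]
    - [255, 0, 0, 0, 0, 0, -0.04]
    - [255, 0, 0, 0, 0, 0, -0.04]
    - [255, 0, 0, 0, 0, 0, -0.04]
    - [255, 0, 0, 0, 0, 0, -0.03]

```text
t: 16.82
position: [536.3, -254.6, 249.0]
ee_rot: [[0.735, 0.678, 0.002], [0.678, -0.735, -0.005], [-0.002, 0.005, -1.0]]
wrist_force: [1.2, -6.1, -1.6]
grip_width: 42.0
gripper_force: 72.9
```

Emit:
play_rows:
  motion:
    - [255, 0, 0, 0, 0, 0, -0.025]
    - [255, 0, 0, 0, 0, 0, -0.02]
    - [255, 0, 0, 0, 0, 0, -0.01]
    - [255, 0, 0, 0, 0, 0, 0]
    - [255, 0, 0, 0, 0, 0, 0]
    - [255, 0, 0, 0, 0, 0, 0]

```text
t: 17.32
position: [536.3, -254.6, 249.0]
ee_rot: [[0.77, 0.638, 0.002], [0.638, -0.77, -0.005], [-0.001, 0.005, -1.0]]
wrist_force: [1.1, -7.4, -1.6]
grip_width: 41.4
gripper_force: 72.9
```

```bash
cat > m.py <<'E'
from h import *
s=r.state();print(s["t"],s["position"],s["q"],np.degrees(np.arctan2(s["ee_rot"][1,1],s["ee_rot"][0,1])))
for cam in("wrist","scene","top"):
    im=cv2.cvtColor(r.camera(cam),cv2.COLOR_RGB2BGR);cv2.imwrite(f"pics/{cam}8.png",im);hsv=cv2.cvtColor(im,cv2.COLOR_BGR2HSV)
    for n,lo,hi in(("red",(0,150,90),(6,255,255)),("blue",(100,120,90),(125,255,255)),("yel",(22,130,110),(32,255,255)),("wht",(0,0,190),(179,40,255))):
        k,l,st,c=cv2.connectedComponentsWithStats(cv2.inRange(hsv,lo,hi))
        for i in range(1,k):
            w=at(cam,*c[i],149)
            if st[i,4]>8 and np.linalg.norm(w-[537,-254])<160:
                a=np.degrees(np.arctan2(w[1]+254.6,w[0]-536.5));print(cam,n,st[i].tolist(),c[i].round(1),w,"R",round(np.hypot(w[1]+254.6,w[0]-536.5),1),"ang",round(a,1),"z45",at(cam,*c[i],45))
E
python3 m.py
```

```text
17.3167 [ 536.34433666 -254.6237323   249.00026591] [-0.52808436  0.14137709  1.57702926 -0.00306186  1.41891212  0.35110821] -50.34765225047504
wrist red [233, 318, 36, 15, 361] [250.7 325.4] [ 472.1 -306.6] R 82.8 ang -141.1 z45 [ 395.9 -368.2]
wrist blue [360, 141, 40, 44, 1379] [379.4 162.2] [ 619.8 -288.4] R 89.9 ang -22.1 z45 [ 634.2 -339. ]
wrist yel [110, 131, 42, 45, 1494] [131.  153.8] [ 526.4 -167.2] R 88.0 ang 96.6 z45 [ 483.5 -143.5]
wrist wht [124, 53, 260, 186, 24014] [253.3 154.4] [ 572.8 -226. ] R 46.2 ang 38.2 z45 [ 558.3 -238.3]
wrist wht [127, 264, 34, 18, 331] [144.7 271.5] [ 460.8 -218.9] R 83.7 ang 154.8 z45 [ 377.7 -226.8]
wrist wht [212, 291, 4, 3, 10] [213.3 292.2] [ 480.1 -266. ] R 57.5 ang -168.6 z45 [ 408.8 -302.8]
scene red [228, 148, 4, 5, 18] [229.3 150. ] [ 467.1 -300.8] R 83.4 ang -146.3 z45 [ 395.  -456.4]
scene blue [195, 158, 7, 6, 33] [197.9 160.2] [ 619.7 -288.3] R 89.8 ang -22.1 z45 [ 563.9 -442.6]
scene yel [230, 169, 4, 4, 15] [231.5 170.6] [ 529.2 -152.1] R 102.8 ang 94.1 z45 [ 463.7 -291.7]
scene wht [238, 156, 6, 4, 19] [240.6 157.6] [ 451.8 -222.9] R 90.4 ang 159.5 z45 [ 378.  -370.2]
scene wht [205, 166, 4, 4, 11] [206.1 167.2] [ 610.5 -223.4] R 80.3 ang 22.9 z45 [ 553.7 -370.7]
scene wht [211, 166, 22, 23, 243] [220.6 178.5] [ 591.9 -121.8] R 143.9 ang 67.4 z45 [ 533.1 -258.2]
top yel [321, 217, 4, 7, 18] [322.5 220. ] [ 388.5 -293.2] R 153.0 ang -165.4 z45 [ 402.1 -311.3]
```

Emit:
play_rows:
  motion:
    - [255, 0, 0, 0, 0, 0, -0.015]
    - [255, 0, 0, 0, 0, 0, -0.03]
    - [255, 0, 0, 0, 0, 0, -0.04]
    - [255, 0, 0, 0, 0, 0, -0.04]
    - [255, 0, 0, 0, 0, 0, -0.04]
    - [255, 0, 0, 0, 0, 0, -0.025]
    - [255, 0, 0, 0, 0, 0, -0.01]
    - [255, 0, 0, 0, 0, 0, 0]

```text
t: 18.13
position: [536.4, -254.7, 249.0]
ee_rot: [[0.882, 0.472, 0.002], [0.472, -0.882, -0.005], [-0.001, 0.005, -1.0]]
wrist_force: [1.3, -6.6, -1.9]
grip_width: 41.8
gripper_force: 72.9
```

```bash
python3 m.py | grep -v wht; python3 - <<'E'
from h import *
im=cv2.imread("pics/top0.png");hsv=cv2.cvtColor(im,cv2.COLOR_BGR2HSV)
for n,lo,hi,z in(("red",(0,150,90),(6,255,255),149),("blue",(100,120,90),(125,255,255),149),("yel",(22,130,110),(32,255,255),149),("wht",(0,0,170),(179,60,255),149)):
    k,l,st,c=cv2.connectedComponentsWithStats(cv2.inRange(hsv,lo,hi))
    for i in range(1,k):
        w=at("top",*c[i],z)
        if 6<st[i,4]<200 and np.linalg.norm(w-[537,-254])<165:print(n,st[i].tolist(),c[i].round(1),w,"z45",at("top",*c[i],45))
print([ (a,proj("top",[536+158*-np.cos(np.radians(a)),-254.6-158*np.sin(np.radians(a)),45]).round(1).tolist()) for a in (22,24.6)])
for v in range(213,228):print(v," ".join(f"{hsv[v,u,0]:2d}:{hsv[v,u,2]:3d}" for u in range(315,332)))
E
```

```text
18.1333 [ 536.42310112 -254.71525353  248.98837393] [-0.52796485  0.14190513  1.57647227 -0.00344283  1.41920447  0.55211045] -61.85423993772963
wrist red [234, 309, 15, 11, 82] [240.4 313. ] [ 471.2 -279.9] R 70.0 ang -158.8 z45 [ 389.1 -317.4]
wrist red [233, 318, 35, 15, 358] [250.6 325.4] [ 463.4 -292.6] R 82.4 ang -152.5 z45 [ 376.6 -337.8]
wrist blue [360, 141, 40, 44, 1386] [379.3 162.1] [ 611.8 -304.2] R 90.2 ang -33.4 z45 [ 615.9 -356.5]
wrist yel [110, 132, 42, 45, 1483] [131. 154.] [ 544.2 -166.9] R 88.0 ang 85.0 z45 [ 506.8 -135.1]
scene red [231, 149, 4, 6, 20] [232.5 151.5] [ 460.4 -283.1] R 81.3 ang -159.5 z45 [ 387.5 -436.8]
scene blue [195, 156, 7, 6, 30] [198.3 158.4] [ 612.7 -300.7] R 89.1 ang -31.2 z45 [ 556.1 -456.3]
scene yel [226, 170, 4, 4, 14] [227.6 171.7] [ 546.9 -152.3] R 102.8 ang 84.2 z45 [ 483.3 -292. ]
top yel [286, 178, 6, 6, 24] [288.2 180.2] [ 543.5 -159.3] R 95.6 ang 85.8 z45 [ 566.9 -168.8]
top yel [321, 217, 5, 7, 18] [322.7 220.3] [ 387.5 -293.9] R 154.1 ang -165.2 z45 [ 401. -312.]
red [332, 180, 7, 6, 38] [335.  182.5] [ 538.8 -344.1] z45 [ 56
[... 2778 characters left out ...]
8 23:125 28:156 28:159 27:148 22:140 25:163 26:142 20:127 18:165 16:165 18:157 17:157
223 16:150 15:152 16:146 16:149 15:151 16:145 26:131 28:154 27:145 24:139 24:158 23:141 16:127 15:153 16:152 16:152 16:154
224 16:156 15:154 17:154 17:155 15:159 15:145 19:105 26: 84 21: 91 22:116 16: 92 17: 91 14: 93 14: 89 14:121 16:152 16:155
225 18:152 18:151 16:154 18:154 18:155 17:159 17:144 14: 97 11: 93 13: 94 15:101 12:100 15: 95 17:129 18:159 17:152 17:153
226 18:152 19:154 19:153 18:154 17:155 18:152 18:159 17:151 16:106 16:109 16:112 15:116 15:108 18:125 18:157 18:155 17:158
227 19:154 17:157 18:154 18:151 17:154 18:157 18:154 18:157 18:159 18:161 18:164 17:164 17:158 18:159 18:154 17:149 16:152
```

Emit:
play_rows:
  motion:
    - [255, 0, 0, 0, 0, 0, -0.01]
    - [255, 0, 0, 0, 0, 0, -0.012]
    - [255, 0, 0, 0, 0, 0, -0.008]
    - [255, 0, 0, 0, 0, 0, 0]
    - [255, 0, 0, 0, 0, 0, 0]
    - [255, 0, 0, 0, 0, 0, 0]
  squeeze: 90

```text
t: 18.78
position: [536.5, -254.7, 249.1]
ee_rot: [[0.895, 0.446, 0.002], [0.446, -0.895, -0.005], [-0.001, 0.005, -1.0]]
wrist_force: [1.1, -6.7, -2.3]
grip_width: 41.1
gripper_force: 91.2
```

```bash
python3 m.py | grep -v wht; python3 - <<'E'
from h import *
a=cv2.imread("pics/s6.png").astype(int);b=cv2.imread("pics/scene8.png").astype(int)
d=(abs(a-b).max(2)>40)
for n,(y0,y1,x0,x1) in dict(slate=(190,260,222,270),rack=(205,290,278,340),bowl=(195,220,262,295),key=(238,268,168,220),flute=(175,232,168,195),champ=(100,165,180,204)).items():print(n,d[y0:y1,x0:x1].sum())
# pointer vs red in scene: project ideal
w=np.radians(24.6)
for c in((536.4,-254.6),(538.4,-254.6)):
    print(proj("scene",[c[0]-90*np.cos(w),c[1]-90*np.sin(w),147]).round(1), [proj("scene",[c[0]+90*np.cos(w+t),c[1]+90*np.sin(w+t),147]).round(1).tolist() for t in (np.pi+2*np.pi/3,np.pi+4*np.pi/3)])
    print("wrist blue/yel",[proj("wrist",[c[0]+90*np.cos(w+t),c[1]+90*np.sin(w+t),149]).round(1).tolist() for t in (np.pi+2*np.pi/3,np.pi+4*np.pi/3)])
E
```

```text
18.7833 [ 536.46244999 -254.71656754  249.12252587] [-0.52793957  0.14189558  1.57623356 -0.00342979  1.4194387   0.58139754] -63.53100142029009
wrist red [233, 309, 35, 24, 508] [247.8 322.2] [ 464.3 -287. ] R 79.1 ang -155.8 z45 [ 377.4 -327.5]
wrist blue [360, 141, 40, 44, 1389] [379.2 162.1] [ 610.3 -306.3] R 90.1 ang -35.0 z45 [ 612.8 -358.7]
wrist yel [110, 132, 42, 44, 1490] [131.  153.9] [ 546.9 -167.1] R 88.1 ang 83.2 z45 [ 510.6 -134.2]
wrist yel [25, 161, 22, 35, 383] [ 35.5 178.3] [497.6 -99.6] R 159.8 ang 104.1 z45 [431.2 -25.3]
wrist yel [38, 169, 3, 5, 9] [ 39.3 171. ] [ 504.7 -101.9] R 156.0 ang 101.8 z45 [442.6 -29. ]
scene red [231, 150, 5, 5, 23] [233.  151.8] [ 459.7 -279.7] R 80.8 ang -161.9 z45 [ 386.7 -433. ]
scene blue [195, 156, 7, 5, 28] [198.4 158.1] [ 611.4 -302.7] R 89.0 ang -32.7 z45 [ 554.7 -458.5]
scene yel [225, 170, 5, 5, 19] [227.  172.2] [ 550.4 -150.2] R 105.3 ang 82.4 z45 [ 487.2 -289.7]
top yel [286, 177, 6, 7, 23] [288.6 179.5] [ 546.3 -160.7] R 94.4 ang 84.0 z45 [ 569.9 -170.3]
top yel [321, 217, 5, 7, 17] [322.5 220.1] [ 388.3 -293.1] R 153.1 ang -165.4 z45 [ 401.9 -311.2]
slate 645
rack 0
bowl 163
key 0
flute 0
champ 220
[232.8 150.6] [[198.5, 157.9], [226.7, 170.4]]
wrist blue/yel [[379.3, 163.1], [127.1, 155.5]]
[232.4 150.7] [[198.0, 158.0], [226.2, 170.6]]
wrist blue/yel [[380.8, 160.4], [128.1, 152.5]]
```

```bash
python3 - <<'E'
from h import *
for f in("s6","scene8"):
    hsv=cv2.cvtColor(cv2.imread(f"pics/{f}.png"),cv2.COLOR_BGR2HSV);m=cv2.inRange(hsv,(0,130,70),(6,255,255))[190:235,222:270]
    q=np.argwhere(m);print(f,len(q),q.mean(0).round(2),q.min(0),q.max(0))
u=r.silhouettes("scene","slate_red");print([(round(d["conf"],2),d["extent"]) for d in u])
print(r.close_job())
E
```

```text
s6 101 [17.38 15.31] [8 7] [26 23]
scene8 97 [17.25 15.05] [8 7] [26 23]
[(0.59, [233.4, 200.9, 21.9, 39.5])]
the job is handed in; nothing more can be done
None
```

The job is handed in: the red slate is released and leaning on the rail of the oak stand. The red-capped bottle is at the pointer, within about 1 degree by the cameras, and the gripper is holding the knob at about 90 N.

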